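# Tip the read-out module out of its foam and slide it clear, face up

### The job

The black pressure read-out module lies face down in its tight cutout in the blue foam tray. Lift its metal-tab edge first, with the opposite edge still down in the cutout, and tip the module right over, face up, onto the plain half of the foam beyond; then slide it on until its housing is clear of the cutout and wholly on the plain half, lying flat. Keep it low over the foam rather than hoisting it up, leave the other things where they are, and let go.

Things in the scene. Friction and masses are not known exactly. Their poses are not given: they have to be found in the camera images.
- tray: Fixed foam tray, blue over yellow, 303 (x) by 210 (y) by 58 mm high, on the bench. Origin at bench height below the centre of the module's cutout. x is level and points from the finger well across the cutout to the plain half (the way to tip the module), z up; turned differently each start. Foam spans x -118 to 185, y -135 to 75. A strip at y below -75 holds two small things in pockets.
- tray_cutout (a point): Centre of the cutout's yellow floor, 38 mm above the bench, 20 mm below the foam top. The cutout is 95 (x) by 105 mm (y), 2.5 mm clearance round the module; its far wall is 47.5 mm along x from here. Axes as the tray's.
- tray_well (a point): Point on the floor of the finger well below the tab, 12 mm above the bench. In tray coordinates the well spans x -118 to -47.5, y -45 to 45 mm; it is open at the tray's end (no rim at x = -118), so a leaning finger can reach in.
- tray_plain (a point): Middle of the plain half's flat, empty top, 58 mm above the bench. In tray coordinates the plain half spans x 47.5 to 185, y -135 to 75 mm.
- module_center (a point): Centre of the module: a loose black housing 90 (x) by 100 (y) by 22 mm (z), 0.25 to 0.5 kg. Back (bare steel plate, four screws) up at the start, face (green display, three coloured buttons) down. x points from the tab to the opposite (heel) edge, along the tray's x at the start; z points out of the back: up at the start, down when face up. Its back starts 2 mm above the foam top.
- module_tab (a point): Middle of the module's aluminium tab: a plate 30 wide (y), 8 mm thick (z), sticking out 29 mm from the middle of one housing edge and ending 14 mm beyond this point; half-way through the thickness, 60 mm from the centre. It overhangs the well, its underside 45 mm above the bench. It can be pried from below or pinched across its width. Axes as the module's.
- module_heel (a point): Middle of the module's heel edge: opposite the tab, on the face side (45 mm from the centre along x, 11 mm towards the face). At the start it rests on the cutout floor by the far wall. The module tips about this edge, then over the far wall's rim, and falls flat by itself once well past upright; it then still overhangs the cutout.
- gauge_block: Bystander: steel block 52 x 26 x 18 mm in a shallow pocket of the tray's side strip; origin at the centre of its underside.
- port_cap: Bystander: red plastic cap, 26 mm across, 20 mm high, in the other pocket of the side strip; origin at the centre of its underside.
- flange: Bystander: steel ring 90 mm across, 16 mm high, on the bench to the left; origin at the centre of its underside.
- jar: Bystander: grey jar with yellow cap, 64 mm across, 85 mm high, on the bench to the left; origin at the centre of its underside.
- piston: Bystander: dark steel piston, 60 mm across, 60 mm high, on the bench to the left; origin at the centre of its underside.
- wrench: Bystander: wrench lying on the bench to the right of the tray; origin at its underside.
- module: The module as a body; origin at the centre of its face (the underside at the start), axes as for the module's centre.

How it is judged:
By the outcome, as a careful person would: the job done as asked, in the order asked, and still so for the second after the job is handed in, with the robot touching nothing.
It also fails if it takes over 58 s, if anything falls off the work surface, if the arm or the gripper's body presses on something with over 40 N, if the wrist force passes 120 N, or if a joint passes its speed limit or range.

### The arm

A 6-joint arm with a two-finger parallel gripper is mounted at the origin on the work surface. World frame = base frame: x ahead of the robot, y to its left, z up, the work surface at z = 0. Lengths are in mm, angles in rad, forces in N, time in s.
With the tool pointing down it reaches from about 275 to 1000 mm from the base axis. Payload 8.4 kg.
Tool frame: the origin (TCP) lies midway between the tips of the shut fingers; the grasp point (between the pads) lies 19 mm behind it; y points along the fingers, z is the direction in which the jaws open and shut, and the axes are right-handed (so a half turn about y gives the same grasp; the last joint's range is limited). The gripper opens to 85 mm and grips with 20 to 120 N. Pads are 22 mm wide; open, the fingers measure 114 mm over their backs; the gripper's body (76 mm by 85 mm) begins 54 mm behind the grasp point. The pads swing forward as they close: fully open they stand 13 mm farther back than shut.
Start: joints at [-1.185, 0.353, 1.633, -0, 1.155, -0.002], TCP at [236.344, -578.593, 231.281] pointing down, gripper open.
Joint ranges: [-2.63, 2.63], [-0.92, 2.1], [0.06, 2.66], [-1.3, 4.44], [0, 2.69], [-3.02, 3.02]. Speed limits (rad/s): [2.22, 2.22, 2.79, 3.14, 3.14, 3.14].

### API

Orientations are given as [roll, pitch, yaw] about the fixed x, y, z axes, in that order (R = Rz(yaw) Ry(pitch) Rx(roll)).
In Python, from rig import r, imaging gives the robot as it stands. The module is installed in compiled form; this text tells all that it offers.
- The arm moves only by the tool send_rows, never from a script. Its argument "series" is a list of rows, each a list of 6 numbers: the shift along the tool's x, y, z in m, then the turn, a rotation vector about the tool's x, y, z in degrees. In form: [[dx, dy, dz, ax, ay, az], ...]. A call has 1 to 8 rows; each row shifts and turns the commanded pose from where the row before left it, along the tool's axes as they then stand; what a row does not reach is not made up. A row lasts 1/10 s, in which the tool goes at most 50 mm and 8.59 degrees, less where a joint would pass 70% of its speed; a pose out of reach is approached as far as the arm can. A call is refused whole if a number of a shift passes 0.05 or a number of a turn 8.59, either way. A call with a gripper value outside its range is refused whole. "gripper" is the opening, from 0 (shut) to 1 (fully open), set as the call begins (left out, the last holds). The fingers move at their own pace and stop on an object; "squeeze" is the grip in N (left out, the last holds). Time passes only in rows, so rows that do not move let the fingers close. It gives the time, the measured TCP pose, the force and the opening at its end, in the units of the state.
- r.sense(): the state, without advancing time (a new reading comes with each control period).
- imaging.grab_frame(name): name is "scene" or "top" or "wrist"; returns a dict with "frame" (480x640x3 uint8, red, green, blue), "depth" (480x640 float32, mm along the optical axis (not along the pixel's ray), 0 where there is no reading), "intrinsics" (3x3 intrinsics, pixels), "origin" and "rotation" of the camera in the world. Camera axes: x right, y down, z forward; pixel columns grow to the right and rows downward; lengths in mm; the calibration is good to about 2 mm. A picture is of the moment at which its call begins.
- r.sign_off(): hands the job in, once; it reports no verdict.
The state is a dict: "clock": time; "qpos": joint angles; "qvel": joint speeds; "joint_efforts": joint torques, N m; "eef_pos": TCP position; "tcp_rot": TCP orientation; "contact_force": force on the tool from outside, world axes, zero at the start; "wrist_torque": the same for the moment, N m; "opening": opening from 0.0 (shut) to 1.0 (fully open).
Only numpy, scipy, OpenCV 4.12 (cv2) and the standard library are available. Lean on these libraries where they do the work, as an engineer would, in place of code of your own. Each camera call takes 0.05 s, during which the arm holds its last target.

## Working session

There is one attempt and no reset: what is moved stays moved. The work goes in short steps, Python scripts to look and compute and a tool call to move; the robot and the scene stay as the last step left them, time stands still between calls to the robot, and variables do not carry over. Pictures are saved under pics/ and viewed, and the job is handed in when it is done.

Besides the shell and the picture viewer there is one more tool, called after "Call:" as name(argument=value, ...) on one line, values as JSON. send_rows: Moves the arm, as the interface text tells. Its arguments: {"type":"object","properties":{"series":{"type":"array","items":{"type":"array","items":{"type":"number"}}},"gripper":{"type":"number"},"squeeze":{"type":"number"}},"required":["series"]}

```bash
mkdir -p pics
python3 - <<'E'
from rig import r, imaging
import cv2,pickle,numpy as np
s=r.sense();print(s)
for n in ["scene","top"]:
    f=imaging.grab_frame(n)
    pickle.dump(f,open(f'{n}0.pkl','wb'))
    cv2.imwrite(f'pics/{n}0.png',f['frame'][:,:,::-1])
    print(n,f['intrinsics'],f['origin'],f['rotation'])
E
```

```text
{'clock': 0.0, 'qpos': array([-1.18540179e+00,  3.53672166e-01,  1.63412110e+00, -2.27828901e-05,
        1.15517807e+00, -2.41895597e-03]), 'qvel': array([-0.00052602,  0.00014063,  0.00102728,  0.00037528, -0.00154572,
        0.00018675]), 'joint_efforts': array([ 3.76787328e-03, -6.05249047e+01, -3.42072415e+01, -2.56585452e-05,
        9.27085639e-03, -4.76772959e-05]), 'eef_pos': array([ 236.16181913, -578.16499019,  230.55224694]), 'tcp_rot': array([-1.57217506e+00, -1.74955678e-05, -2.75376994e+00]), 'contact_force': array([ 0.29942123, -0.39683041, -0.1910604 ]), 'wrist_torque': array([-0.02185717, -0.06633595, -0.01203705]), 'opening': 0.9997215678737899}
scene [[515.77218066   0.         314.82461711]
 [  0.         515.77218066 246.16672591]
 [  0.           0.           1.        ]] [1075.91507696 -438.61540821  989.40481565] [-2.52430828 -0.01317096  0.91335231]
top [[526.66433818   0.         317.66349882]
 [  0.         526.66433818 241.14811425]
 [  0.           0.           1.        ]] [ 429.12208694  -48.59532783 1193.98577053] [-3.03438762  0.01756237 -1.58696841]
```

View pics/scene0.png

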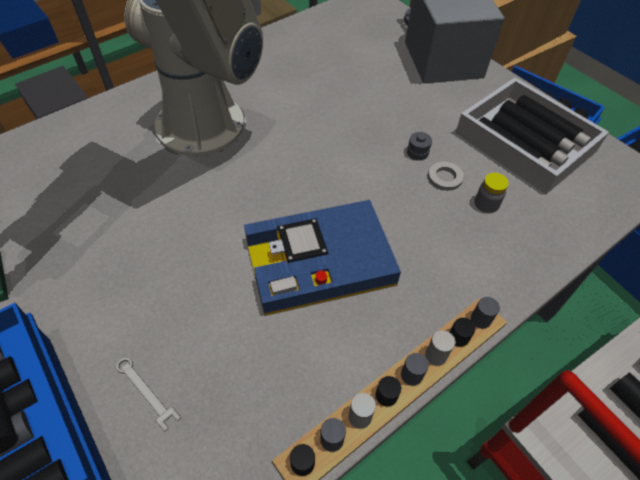

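View pics/top0.png

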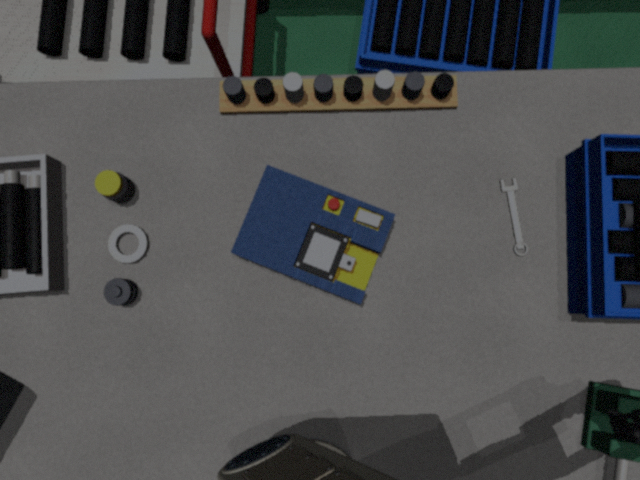

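The module's tab points right in the top view (tab at about px 347,263). The plain half is to the left, towards world +y. Next I'll fit the tray pose.

```bash
cat > h.py <<'E'
import numpy as np,cv2,pickle
from scipy.spatial.transform import Rotation as R
def cloud(f):
    K=np.array(f['intrinsics']);d=f['depth'].astype(float)
    v,u=np.mgrid[:480,:640]
    rot=np.array(f['rotation'])
    M=rot if rot.shape==(3,3) else R.from_euler('xyz',rot).as_matrix()
    P=np.stack([(u-K[0,2])*d/K[0,0],(v-K[1,2])*d/K[1,1],d],-1)
    return P@M.T+np.array(f['origin'])
E
python3 - <<'E'
from h import *
for n in ['top','scene']:
    f=pickle.load(open(n+'0.pkl','rb'));P=cloud(f);d=f['depth']
    # box filter for noise
    z=P[...,2]
    win=(P[...,0]>250)&(P[...,0]<700)&(P[...,1]>-280)&(P[...,1]<200)&(d>0)
    tab=(P[...,0]>150)&(P[...,0]<300)&(abs(P[...,1])<100)&(d>0)
    bench=(P[...,0]>300)&(P[...,0]<700)&(P[...,1]>-350)&(P[...,1]<-220)&(d>0)
    print(n,'bench z',np.median(z[bench]),z[bench].std())
    hsv=cv2.cvtColor(f['frame'],cv2.COLOR_RGB2HSV)
    blue=(hsv[...,0]>100)&(hsv[...,0]<125)&(hsv[...,1]>90)&win&(abs(z-58)<6)
    print('top z',np.median(z[blue]),blue.sum())
    pts=P[blue][:,:2].astype(np.float32)
    rect=cv2.minAreaRect(pts);print(rect);print(cv2.boxPoints(rect))
    # trimmed: connected comp
    blk=win&(z>50)&(z<75)&~blue
    steel=(hsv[...,1]<40)&(hsv[...,2]>130)&win&(z>50)
    nn,lab,st,ce=cv2.connectedComponentsWithStats(steel.astype(np.uint8))
    for i in range(1,nn):
        if st[i,4]>40: 
            m=lab==i; print('steel',st[i],cv2.minAreaRect(P[m][:,:2].astype(np.float32)),np.median(P[m][:,2]))
E
```

```text
top bench z 0.5634693100996628 2.3041933105090555
top z 58.20354255479242 8567
((569.00390625, -20.174407958984375), (301.52215576171875, 209.1163330078125), 67.31807708740234)
[[ 414.39655  -118.95639 ]
 [ 607.3398   -199.59479 ]
 [ 723.61127    78.607574]
 [ 530.668     159.24597 ]]
scene bench z 0.1618067181041738 1.8590642859581556
top z 58.02733023099938 7297
((569.47412109375, -19.01922607421875), (303.99761962890625, 213.2726593017578), 67.61680603027344)
[[ 412.991    -118.959076]
 [ 610.1952   -200.17313 ]
 [ 725.9573     80.92062 ]
 [ 528.75305   162.13467 ]]
steel [286 225  33  29 650] ((528.6326904296875, -36.35039138793945), (59.28127670288086, 70.71964263916016), 67.25712585449219) 60.736050642195494
steel [269 240  15  13 122] ((504.5078125, -91.26283264160156), (28.134864807128906, 31.176551818847656), 67.21424102783203) 53.52643055335727
steel [271 277  25  15 232] ((598.7301025390625, -138.99014282226562), (49.4755973815918, 26.3997859954834), 70.04440307617188) 63.87685652593308
```

```bash
cat >> h.py <<'E'
YAW=np.radians(67.47); O=np.array([528.8,-38.5,0.])
TR=R.from_euler('z',YAW)
def t2w(p): return TR.apply(p)+O
def w2t(p): return TR.inv().apply(np.asarray(p)-O)
def toolrot(lean):  # tray lean deg, + points to tray +x ; tool y approach, z = tray -y
    l=np.radians(lean); y=np.array([np.sin(l),0,-np.cos(l)]); z=np.array([0,-1.,0]); x=np.cross(y,z)
    return TR*R.from_matrix(np.stack([x,y,z],1))
def rows(p0,R0,way):
    """way: list of (tray pos, lean, n)"""
    out=[];p=np.array(p0,float);Rc=R0
    for tp,lean,n in way:
        pt=t2w(np.array(tp,float));Rt=toolrot(lean)
        for k in range(n,0,-1):
            d=(pt-p)/k; rv=(Rc.inv()*Rt).as_rotvec(degrees=True)/k
            sh=np.round(Rc.inv().apply(d)/1000,4); rv=np.round(rv,2)
            out.append([float(v) for v in list(sh)+list(rv)])
            p=p+Rc.apply(sh*1000);Rc=Rc*R.from_rotvec(rv,degrees=True)
    for i in range(0,len(out),8): print('[%s]'%','.join('['+','.join('%g'%(v+0.0) for v in o)+']' for o in out[i:i+8]))
    print('end tray',np.round(w2t(p),1)); return p,Rc
def cur(s): return s['eef_pos'],R.from_euler('xyz',s['tcp_rot'])
def show(s):
    p,Rc=cur(s); M=(TR.inv()*Rc).as_matrix()
    print('t %.2f tray'%s['clock'],np.round(w2t(p),1),'lean %.1f'%np.degrees(np.arctan2(M[0,1],-M[2,1])),'ydir',np.round(M[:,1],3),'zdir',np.round(M[:,2],3),'q',np.round(s['qpos'],2),'F',np.round(TR.inv().apply(s['contact_force']),1),'op %.3f'%s['opening'])
E
python3 - <<'E'
from h import *
from rig import r
s=r.sense();show(s);p,Rc=cur(s)
rows(p,Rc,[((-150,0,170),20,24)])
E
```

```text
t 0.10 tray [-610.6   63.5  230.6] lean 0.1 ydir [ 0.001  0.001 -1.   ] zdir [-0.71  -0.704 -0.001] q [-1.19  0.35  1.63  0.    1.16 -0.  ] F [ 0.1  0.5 -0.6] op 0.998
[[-0.0154,0.0025,-0.0118,-0.33,-1.87,0.79],[-0.0157,0.0028,-0.0112,-0.33,-1.87,0.79],[-0.016,0.0031,-0.0107,-0.33,-1.87,0.79],[-0.0163,0.0034,-0.0102,-0.33,-1.87,0.79],[-0.0166,0.0037,-0.0096,-0.33,-1.87,0.79],[-0.0169,0.004,-0.009,-0.33,-1.87,0.79],[-0.0171,0.0042,-0.0085,-0.32,-1.87,0.79],[-0.0173,0.0045,-0.0079,-0.33,-1.87,0.79]]
[[-0.0175,0.0048,-0.0073,-0.32,-1.86,0.79],[-0.0176,0.0051,-0.0067,-0.33,-1.87,0.79],[-0.0178,0.0054,-0.0061,-0.32,-1.86,0.79],[-0.0179,0.0056,-0.0054,-0.33,-1.87,0.79],[-0.018,0.0059,-0.0048,-0.33,-1.86,0.79],[-0.018,0.0062,-0.0042,-0.32,-1.87,0.79],[-0.0181,0.0065,-0.0036,-0.33,-1.86,0.78],[-0.0181,0.0067,-0.003,-0.32,-1.87,0.79]]
[[-0.0181,0.007,-0.0023,-0.33,-1.86,0.78],[-0.0181,0.0073,-0.0017,-0.32,-1.87,0.79],[-0.018,0.0075,-0.0011,-0.33,-1.86,0.78],[-0.0179,0.0078,-0.0004,-0.32,-1.87,0.79],[-0.0178,0.008,0.0002,-0.33,-1.86,0.78],[-0.0177,0.0083,0.0008,-0.32,-1.87,0.79],[-0.0175,0.0085,0.0014,-0.33,-1.86,0.78],[-0.0174,0.0087,0.0021,-0.32,-1.87,0.79]]
end tray [-150.   -0.  170.]
```

Call:
send_rows(series=[[-0.0155,0.0025,-0.012,-0.33,-1.87,0.79],[-0.0155,0.003,-0.011,-0.33,-1.87,0.79],[-0.016,0.003,-0.0105,-0.33,-1.87,0.79],[-0.0165,0.0035,-0.01,-0.33,-1.87,0.79],[-0.0165,0.0035,-0.0095,-0.33,-1.87,0.79],[-0.017,0.004,-0.009,-0.33,-1.87,0.79],[-0.017,0.004,-0.0085,-0.33,-1.87,0.79],[-0.0175,0.0045,-0.008,-0.33,-1.87,0.79]], gripper=0.53, squeeze=25)

```text
clock: 0.9
eef_pos: [315.8, -443.7, 211.1]
tcp_rot: [-1.602, 0.116, -2.491]
contact_force: [-0.5, 1.4, -0.2]
opening: 0.53
```

Call:
send_rows(series=[[-0.0175,0.005,-0.0075,-0.33,-1.87,0.79],[-0.0175,0.005,-0.0065,-0.33,-1.87,0.79],[-0.018,0.0055,-0.006,-0.33,-1.87,0.79],[-0.018,0.0055,-0.0055,-0.33,-1.87,0.79],[-0.018,0.006,-0.005,-0.33,-1.87,0.79],[-0.018,0.006,-0.004,-0.33,-1.87,0.79],[-0.018,0.0065,-0.0035,-0.33,-1.87,0.79],[-0.018,0.0065,-0.003,-0.33,-1.87,0.79]])

```text
clock: 1.7
eef_pos: [394.1, -310.2, 190.9]
tcp_rot: [-1.603, 0.235, -2.23]
contact_force: [-0.0, 0.8, 0.5]
opening: 0.528
```

Call:
send_rows(series=[[-0.018,0.007,-0.0025,-0.33,-1.87,0.79],[-0.018,0.0075,-0.0015,-0.33,-1.87,0.79],[-0.018,0.0075,-0.001,-0.33,-1.87,0.79],[-0.018,0.008,-0.0005,-0.33,-1.87,0.79],[-0.018,0.008,0,-0.33,-1.87,0.79],[-0.0175,0.0085,0.001,-0.33,-1.87,0.79],[-0.0175,0.0085,0.0015,-0.33,-1.87,0.79],[-0.0175,0.0085,0.002,-0.33,-1.87,0.79]])

```text
clock: 2.5
eef_pos: [472.5, -176.3, 170.2]
tcp_rot: [-1.57, 0.351, -1.959]
contact_force: [-1.4, -0.2, 0.3]
opening: 0.533
```

Run:
```python
from h import *
from rig import r,imaging
s=r.sense();show(s)
f=imaging.grab_frame('wrist');pickle.dump(f,open('wrist0.pkl','wb'));cv2.imwrite('pics/wrist0.png',f['frame'][:,:,::-1])
```

```text
t 2.50 tray [-148.8   -0.8  170.2] lean 20.1 ydir [ 0.343  0.001 -0.939] zdir [ 0.004 -1.     0.   ] q [-0.59  0.28  1.94  0.4   1.03 -0.43] F [-0.7  1.2  0.3] op 0.533
```

View pics/wrist0.png

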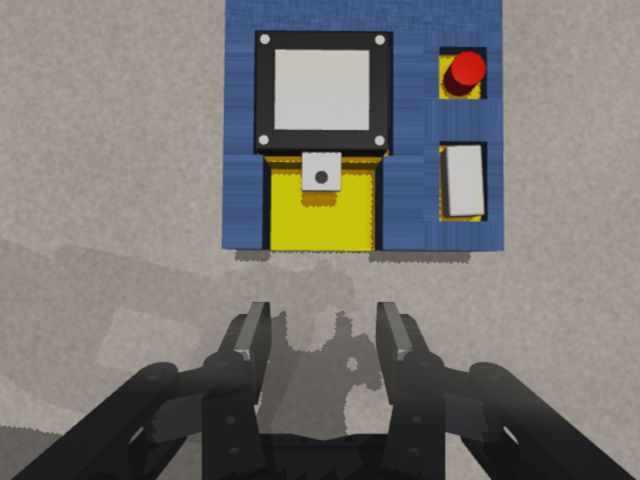

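The wrist view shows the tab centred at px (321,172), nearly midway between the fingers. I'll measure it in tray coordinates.

Run:
```python
from h import *
from rig import r
f=pickle.load(open('wrist0.pkl','rb'));P=w2t(cloud(f).reshape(-1,3)).reshape(480,640,3)
def reg(n,u0,u1,v0,v1):
    p=P[v0:v1,u0:u1].reshape(-1,3);print(n,np.round(np.median(p,0),1))
def px(n,u,v): print(n,np.round(np.median(P[v-1:v+2,u-1:u+2].reshape(-1,3),0),1))
reg('tab',304,339,156,188)
for n,u,v in [('tabL',304,172),('tabR',338,172),('tabend',321,188),('modL',257,90),('modR',390,90),('modnear',320,149),('modfar',320,34),('wellL',262,200),('wellR',383,200),('traynear',240,246),('trayR',500,200),('trayL',227,200)]: px(n,u,v)
s=r.sense();p,Rc=cur(s)
rows(p,Rc,[((-110,0,112),40,7),((-59,0,42),40,9)])
```

```text
tab [-58.3   1.4  51.3]
tabL [-58.5  14.3  51.4]
tabR [-58.4 -11.5  51.1]
tabend [-70.7   1.4  50.8]
modL [ 1.4 49.4 57.8]
modR [  8.9 -52.9  41.7]
modnear [-42.5   2.2  57.1]
modfar [43.9  2.5 58.4]
wellL [-80.7  45.4  55.5]
wellR [-80.3 -45.1  55.3]
traynear [-115.2   61.4   55.9]
trayR [ -80.1 -132.1   56.2]
trayL [-80.9  71.4  56.1]
[[-0.0021,0.0096,-0.0001,0.03,0.05,2.83],[-0.0016,0.0097,-0.0001,0.03,0.05,2.83],[-0.0011,0.0097,-0.0001,0.03,0.05,2.83],[-0.0007,0.0098,-0.0001,0.02,0.05,2.83],[-0.0002,0.0098,-0.0001,0.03,0.04,2.83],[0.0003,0.0098,-0.0001,0.02,0.05,2.82],[0.0009,0.0098,0,0.03,0.04,2.83],[0.0007,0.0096,0,0,0,0]]
[[0.0006,0.0096,0,0,0,0],[0.0007,0.0096,0,0,0,0],[0.0006,0.0096,0,0,0,0],[0.0007,0.0096,0,0,0,0],[0.0006,0.0096,0,0,0,0],[0.0007,0.0096,0,0,0,0],[0.0006,0.0096,0,0,0,0],[0.0007,0.0096,0,0,0,0]]
end tray [-59.  -0.  42.]
```

Call:
send_rows(series=[[-0.002,0.0096,-0.0002,0.03,0.05,2.83],[-0.0016,0.0096,-0.0002,0.03,0.05,2.83],[-0.0011,0.0097,-0.0002,0.03,0.05,2.83],[-0.0007,0.0098,-0.0002,0.03,0.05,2.83],[-0.0002,0.0098,-0.0003,0.03,0.05,2.83],[0.0003,0.0098,-0.0003,0.03,0.05,2.83],[0.0009,0.0098,-0.0003,0.03,0.05,2.83],[0.0007,0.0096,-0.0001,0,0,0]])

```text
clock: 3.35
eef_pos: [486.2, -138.2, 103.4]
tcp_rot: [-1.572, 0.696, -1.971]
contact_force: [-0.8, -0.5, -0.6]
opening: 0.527
```

Run:
```python
from h import *
from rig import r,imaging
s=r.sense();show(s);p,Rc=cur(s)
f=imaging.grab_frame('wrist');pickle.dump(f,open('wrist1.pkl','wb'));cv2.imwrite('pics/wrist1.png',f['frame'][:,:,::-1])
P=w2t(cloud(f).reshape(-1,3)).reshape(480,640,3);np.save('P1.npy',P)
rows(p,Rc,[((-58.5,1.2,42),40,8)])
```

```text
t 3.35 tray [-108.4    1.1  103.4] lean 39.9 ydir [ 0.641 -0.003 -0.767] zdir [-0.006 -1.    -0.001] q [-0.71  0.5   1.99  0.78  1.06 -0.84] F [-0.8  0.6 -0.6] op 0.527
[[0.0001,0.0099,0,-0.02,-0.04,0.01],[0.0001,0.0099,0,-0.02,-0.04,0.01],[0.0002,0.0099,0,-0.02,-0.04,0.01],[0.0001,0.0099,0,-0.02,-0.04,0.02],[0.0002,0.0099,-0.0001,-0.03,-0.04,0.01],[0.0002,0.0099,0,-0.02,-0.04,0.02],[0.0001,0.0098,-0.0001,-0.03,-0.04,0.01],[0.0002,0.0099,0,-0.02,-0.03,0.02]]
end tray [-58.5   1.2  42. ]
```

View pics/wrist1.png

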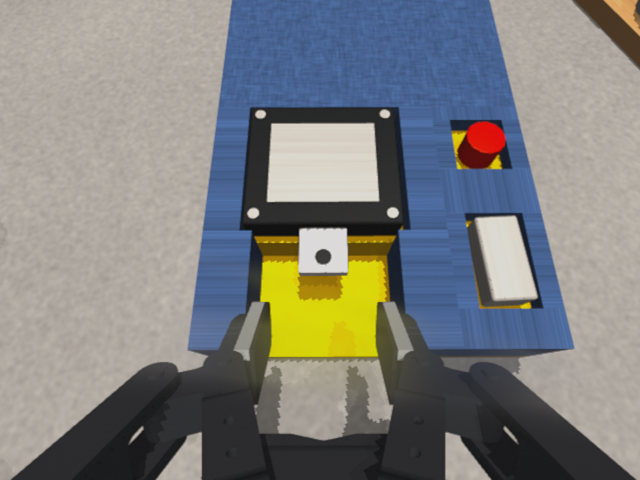

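The tab at about px (323,250) is centred between the fingers (columns 270 and 377). Now descending along the tool axis.

Call:
send_rows(series=[[0.0001,0.0099,0,-0.02,-0.04,0.01],[0.0001,0.0099,0,-0.02,-0.04,0.01],[0.0002,0.0099,0,-0.02,-0.04,0.01],[0.0001,0.0099,0,-0.02,-0.04,0.01],[0.0002,0.0099,0,-0.02,-0.04,0.01],[0.0002,0.0099,0,-0.02,-0.04,0.01],[0.0001,0.0099,0,-0.02,-0.04,0.01],[0.0002,0.0099,0,-0.02,-0.03,0.02]])

```text
clock: 4.2
eef_pos: [505.8, -91.6, 42.4]
tcp_rot: [-1.569, 0.697, -1.962]
contact_force: [0.3, 0.5, -0.4]
opening: 0.531
```

Run:
```python
from h import *
from rig import r,imaging
s=r.sense();show(s);p,Rc=cur(s)
f=imaging.grab_frame('wrist');cv2.imwrite('pics/wrist2.png',f['frame'][:,:,::-1])
P=w2t(cloud(f).reshape(-1,3)).reshape(480,640,3);np.save('P2.npy',P)
```

```text
t 4.20 tray [-57.9   0.9  42.4] lean 39.9 ydir [ 0.642 -0.001 -0.767] zdir [ 0.001 -1.     0.001] q [-0.61  0.6   2.02  0.9   0.93 -0.93] F [ 0.6 -0.1 -0.4] op 0.531
```

View pics/wrist2.png

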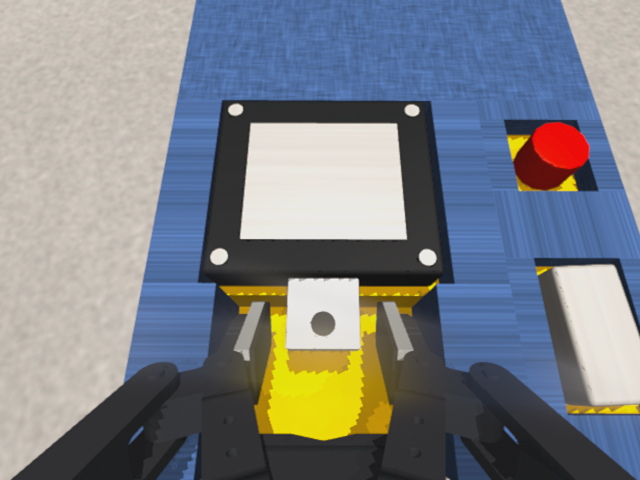

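The fingers straddle the tab at (322,315). Closing.

Call:
send_rows(series=[[0,0,0,0,0,0],[0,0,0,0,0,0],[0,0,0,0,0,0],[0,0,0,0,0,0],[0,0,0,0,0,0]], gripper=0, squeeze=30)

```text
clock: 4.75
eef_pos: [505.6, -92.3, 43.2]
tcp_rot: [-1.569, 0.697, -1.962]
contact_force: [-0.5, 0.1, -0.9]
opening: 0.336
```

```bash
cat >> h.py <<'E'
def tabpath(al,out=5.):  # tray pos (x,z) of point 'out' mm outboard of the tab centre
    a=np.radians(al); d=np.array([-np.cos(a),np.sin(a)]); n=np.array([np.sin(a),np.cos(a)])
    if al<=90:
        h=min(45,46.2-22*np.sin(a)); return np.array([h,38])+(105+out)*d+11*n
    return np.array([47.5,58.])+(85+out)*d-11*n
E
python3 - <<'E'
from h import *
from rig import r,imaging
s=r.sense();show(s);p,Rc=cur(s)
f=imaging.grab_frame('wrist');cv2.imwrite('pics/wrist3.png',f['frame'][:,:,::-1])
# relative offset of TCP from pinch pt, kept
t=w2t(p); lean0=39.9
base=tabpath(0); off=np.array([t[0]-base[0],t[2]-base[1]]);print(base,off)
way=[]
# offset in tool frame
l=np.radians(lean0);ty=np.array([np.sin(l),-np.cos(l)]);tx=np.array([-np.cos(l),-np.sin(l)])
oy,ox=off@ty,off@tx;print('off along y,x',oy,ox)
for al in np.arange(4,93,4):
    le=lean0-al;l=np.radians(le);ty=np.array([np.sin(l),-np.cos(l)]);tx=np.array([-np.cos(l),-np.sin(l)])
    q=tabpath(al)+oy*ty+ox*tx
    way.append(((q[0],t[1],q[1]),le,1))
rows(p,Rc,way)
E
```

```text
t 4.75 tray [-58.6   0.8  43.2] lean 39.9 ydir [ 0.642 -0.001 -0.767] zdir [ 0.    -1.     0.002] q [-0.61  0.6   2.02  0.89  0.93 -0.92] F [-0.1  0.6 -0.9] op 0.336
[-65.  49.] [ 6.39675015 -5.84996765]
off along y,x 8.59108434429034 -1.15490420907344
[[-0.0048,-0.0054,0,-0.06,0.08,-4.01],[-0.0039,-0.006,0,0,0,-4],[-0.0038,-0.0059,0,0,0,-4],[-0.0038,-0.0059,0,0,0,-4],[-0.0038,-0.0057,0,0,0,-4],[-0.0037,-0.0056,0,0,0,-4],[-0.0038,-0.0056,0,0,0,-4],[-0.0038,-0.0054,0,0,0,-4]]
[[-0.0038,-0.0053,0,0,0,-4],[-0.0039,-0.0052,0,0,0,-4],[-0.004,-0.0052,0,0,0,-4],[-0.004,-0.005,0,0,0,-4],[-0.0041,-0.005,0,0,0,-4],[-0.0042,-0.005,0,0,0,-4],[-0.0043,-0.0049,0,0,0,-4],[-0.0045,-0.0049,0,0,0,-4]]
[[-0.0045,-0.0049,0,0,0,-4],[-0.0046,-0.0049,0,0,0,-4],[-0.0048,-0.0049,0,0,0,-4],[-0.0048,-0.0049,0,0,0,-4],[-0.0049,-0.0051,0,0,0,-4],[-0.0051,-0.005,0,0,0,-4],[-0.0049,-0.0061,0,0,0,-4]]
end tray [ 33.6   0.8 142.1]
```

View pics/wrist3.png

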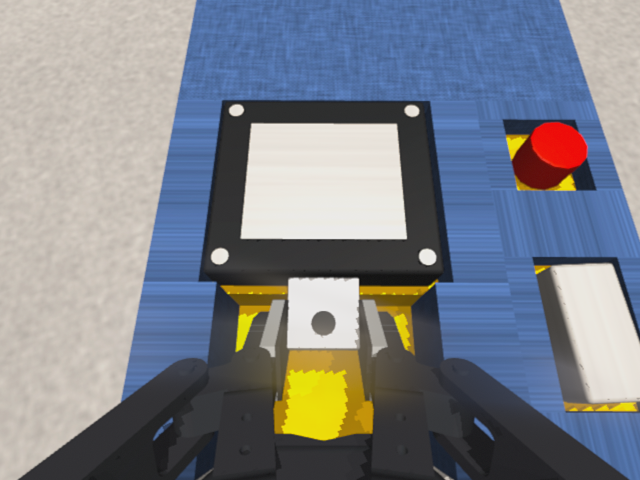

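Grip is closed on the tab, opening 0.336 (about 29 mm). Starting the tip.

Call:
send_rows(series=[[-0.0024,-0.0028,0,0,0,-2],[-0.0022,-0.003,0,0,0,-2],[-0.002,-0.003,0,0,0,-2],[-0.002,-0.003,0,0,0,-2],[-0.002,-0.003,0,0,0,-2],[-0.0019,-0.003,0,0,0,-2]])

```text
clock: 5.4
eef_pos: [505.7, -92.2, 65.1]
tcp_rot: [-1.569, 0.486, -1.963]
contact_force: [0.5, 1.0, -2.0]
opening: 0.346
```

```bash
cat > chk.py <<'E'
from h import *
from rig import r,imaging
import sys
s=r.sense();show(s)
if len(sys.argv)>1:
    for c in sys.argv[2:] or ['wrist']:
        f=imaging.grab_frame(c);pickle.dump(f,open(f'{c}_{sys.argv[1]}.pkl','wb'));cv2.imwrite(f'pics/{c}_{sys.argv[1]}.png',f['frame'][:,:,::-1])
E
python3 chk.py a wrist
```

```text
t 5.40 tray [-58.4   0.8  65.1] lean 27.8 ydir [ 0.467 -0.002 -0.884] zdir [ 0.    -1.     0.002] q [-0.5   0.47  2.03  0.69  0.82 -0.63] F [ 1.2 -0.1 -2. ] op 0.346
```

View pics/wrist_a.png

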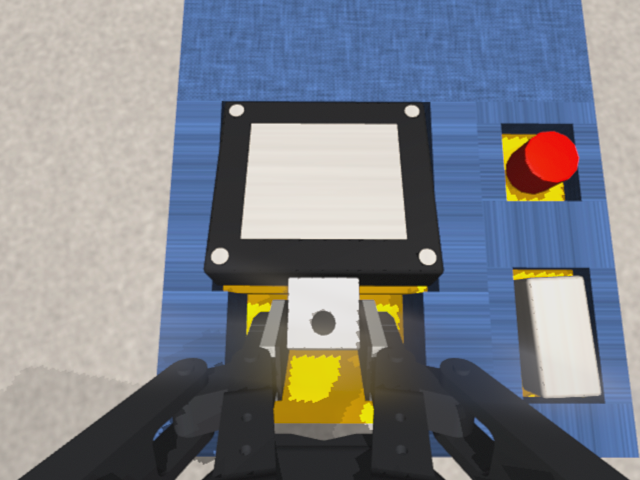

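The module tips rigidly with the grip and loads are small. Continuing.

Call:
send_rows(series=[[-0.0038,-0.0059,0,0,0,-4],[-0.0038,-0.0057,0,0,0,-4],[-0.0037,-0.0056,0,0,0,-4],[-0.0038,-0.0056,0,0,0,-4],[-0.0038,-0.0054,0,0,0,-4]])

```text
clock: 5.95
eef_pos: [508.6, -84.7, 98.0]
tcp_rot: [-1.569, 0.136, -1.964]
contact_force: [-0.7, 0.8, -2.0]
opening: 0.334
```

```bash
python3 chk.py b scene
```

```text
t 5.95 tray [-50.4   0.9  98. ] lean 7.8 ydir [ 0.136 -0.002 -0.991] zdir [-0.    -1.     0.002] q [-0.26  0.35  2.    0.19  0.78 -0.  ] F [ 0.5  1.  -2. ] op 0.334
```

View pics/scene_b.png

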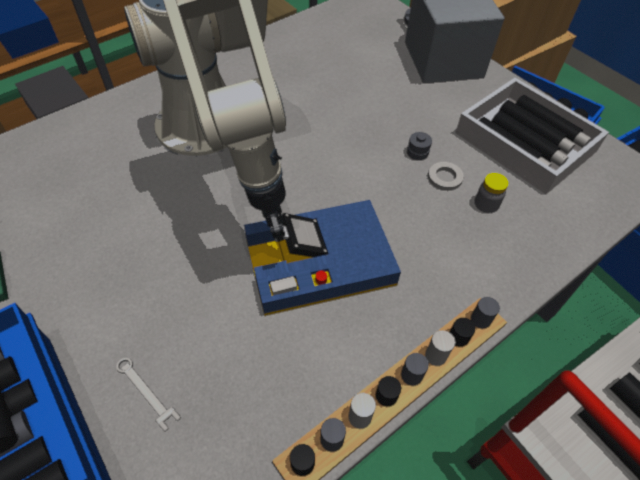

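```bash
cat > plan.py <<'E'
from h import *
from rig import r
import sys
a0,a1,st=map(float,sys.argv[1:4])
s=r.sense();p,Rc=cur(s);t=w2t(p)
oy,ox=8.6,-1.15
def tgt(al,le):
    l=np.radians(le);ty=np.array([np.sin(l),-np.cos(l)]);tx=np.array([-np.cos(l),-np.sin(l)])
    q=tabpath(al)+oy*ty+ox*tx
    return (q[0],0.8,q[1])
minlean=float(sys.argv[4]) if len(sys.argv)>4 else -90
print('planned now',np.round(tgt(a0,max(39.9-a0,minlean)),1),'is',np.round(t,1))
rows(p,Rc,[(tgt(a,max(39.9-a,minlean)),max(39.9-a,minlean),1) for a in np.arange(a0+st,a1+.1,st)])
E
python3 plan.py 32 64 4
```

```text
planned now [-50.6   0.8  97.3] is [-49.3   0.1  99.2]
[[-0.0023,-0.0036,-0.0007,-0.2,0.03,-3.72],[-0.0039,-0.0052,0,0,0,-4],[-0.0039,-0.0052,0,0,0,-4],[-0.0041,-0.0051,0,0,0,-4],[-0.0041,-0.005,0,0,0,-4],[-0.0042,-0.0049,0,0,0,-4],[-0.0043,-0.0049,0,0,0,-4],[-0.0044,-0.0049,0,0,0,-4]]
end tray [-14.4   0.8 133.4]
```

Call:
send_rows(series=[[-0.0025,-0.0036,0,0,0,-4],[-0.0039,-0.0052,0,0,0,-4],[-0.0039,-0.0052,0,0,0,-4],[-0.0041,-0.0051,0,0,0,-4],[-0.0041,-0.005,0,0,0,-4],[-0.0042,-0.0049,0,0,0,-4],[-0.0043,-0.0049,0,0,0,-4]])

```text
clock: 6.7
eef_pos: [519.8, -58.3, 129.8]
tcp_rot: [-1.57, -0.353, -1.964]
contact_force: [-1.0, -2.6, 7.2]
opening: 0.337
```

```bash
python3 chk.py c scene; python3 plan.py 60 92 4
python3 - <<'E'
import cv2
a=cv2.imread('pics/scene_c.png');cv2.imwrite('pics/scene_c2.png',cv2.resize(a[150:330,200:420],None,fx=3,fy=3))
E
```

```text
t 6.70 tray [-21.7   0.7 129.8] lean -20.2 ydir [-0.346 -0.001 -0.938] zdir [ 0.001 -1.     0.001] q [ 0.09  0.41  1.86 -0.36  1.07  0.69] F [-2.8 -0.   7.2] op 0.337
planned now [-20.2   0.8 130.3] is [-20.5   0.6 130. ]
[[-0.0045,-0.0053,-0.0002,-0.08,0.05,-3.63],[-0.0045,-0.0049,0,0,0,-4],[-0.0047,-0.0049,0,0,0,-4],[-0.0047,-0.0049,0,0,0,-4],[-0.0048,-0.005,0,0,0,-4],[-0.005,-0.005,0,0,0,-4],[-0.005,-0.0051,0,0,0,-4],[-0.0049,-0.0061,0,0,0,-4]]
end tray [ 33.6   0.8 142.2]
```

View pics/scene_c2.png

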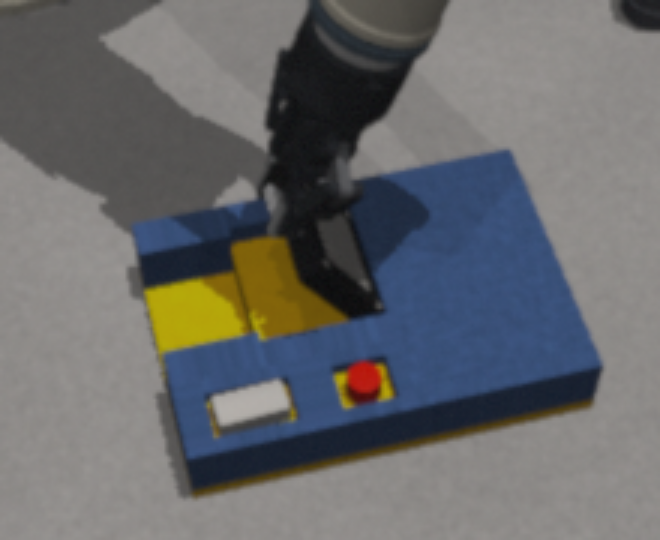

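Tilted about 60° with the heel still in the cutout. Continuing to upright.

Call:
send_rows(series=[[-0.0045,-0.0055,0,0,0,-4],[-0.0045,-0.005,0,0,0,-4],[-0.0047,-0.005,0,0,0,-4],[-0.0047,-0.0049,0,0,0,-4],[-0.0048,-0.005,0,0,0,-4],[-0.005,-0.005,0,0,0,-4],[-0.005,-0.0051,0,0,0,-4]])

```text
clock: 7.45
eef_pos: [537.8, -15.0, 143.0]
tcp_rot: [-1.57, -0.843, -1.965]
contact_force: [-0.3, 2.7, 15.0]
opening: 0.343
```

```bash
python3 chk.py d scene wrist; python3 plan.py 88 152 4 -50
python3 - <<'E'
import cv2
a=cv2.imread('pics/scene_d.png');cv2.imwrite('pics/scene_d2.png',cv2.resize(a[150:330,200:420],None,fx=3,fy=3))
E
```

```text
t 7.45 tray [ 25.1   0.7 143. ] lean -48.3 ydir [-0.747 -0.    -0.665] zdir [-0. -1.  0.] q [ 0.33  0.65  1.65 -0.59  1.49  0.98] F [ 2.4  1.3 15. ] op 0.343
planned now [ 25.7   0.8 141.7] is [ 26.1   0.7 142.6]
[[-0.0056,-0.0053,-0.0001,-0.06,0.08,-1.61],[-0.0038,-0.0051,0,0,0,0],[-0.0042,-0.0048,0,0,0,0],[-0.0044,-0.0044,0,0,0,0],[-0.0048,-0.0042,0,0,0,0],[-0.0051,-0.0038,0,0,0,0],[-0.0053,-0.0034,0,0,0,0],[-0.0055,-0.0031,0,0,0,0]]
[[-0.0058,-0.0027,0,0,0,0],[-0.0059,-0.0022,0,0,0,0],[-0.006,-0.0019,0,0,0,0],[-0.0062,-0.0014,0,0,0,0],[-0.0062,-0.001,0,0,0,0],[-0.0064,-0.0005,0,0,0,0],[-0.0063,-0.0001,0,0,0,0],[-0.0063,0.0003,0,0,0,0]]
end tray [115.9   0.8 103.6]
```

View pics/scene_d2.png

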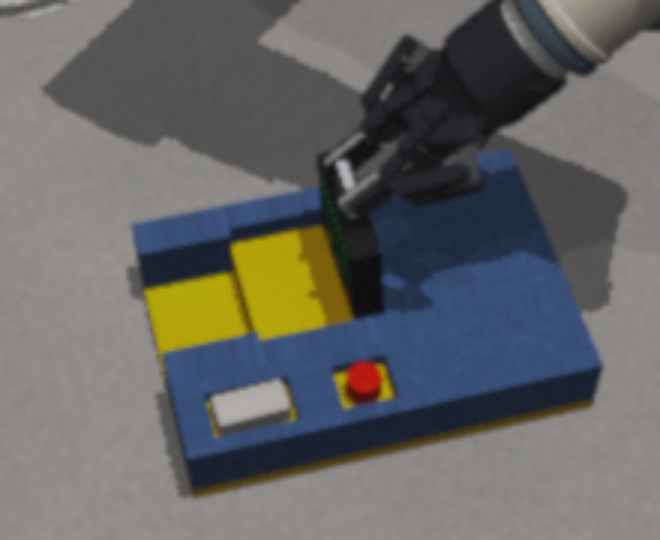

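View pics/wrist_d.png

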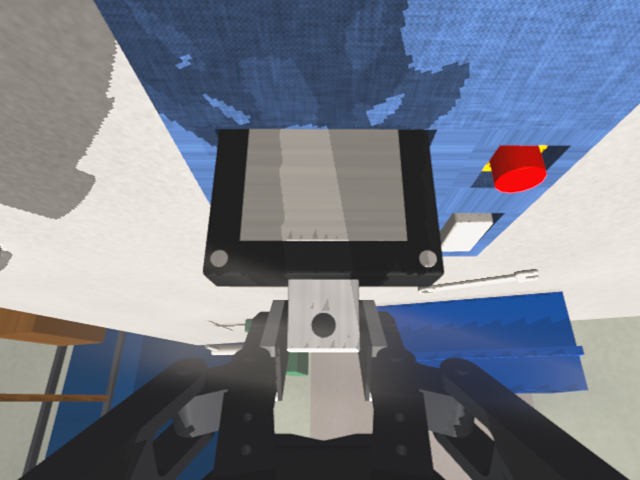

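Module stands upright against the far wall, heel in the cutout. Planning the tip over the rim.

```bash
python3 plan.py 88 152 4 -72
```

```text
planned now [ 25.7   0.8 141.7] is [ 26.1   0.7 142.6]
[[-0.0053,-0.0053,-0.0001,-0.06,0.08,-3.71],[-0.003,-0.0051,0,0,0,-4],[-0.003,-0.0052,0,0,0,-4],[-0.003,-0.0051,0,0,0,-4],[-0.0031,-0.0051,0,0,-0.01,-4],[-0.003,-0.0052,0,0,0,-3.9],[-0.0036,-0.0051,0,0,0,0],[-0.004,-0.005,0,0,0,0]]
[[-0.0043,-0.0046,0,0,0,0],[-0.0047,-0.0043,0,0,0,0],[-0.0049,-0.004,0,0,0,0],[-0.0052,-0.0036,0,0,0,0],[-0.0054,-0.0033,0,0,0,0],[-0.0057,-0.0028,0,0,0,0],[-0.0058,-0.0025,0,0,0,0],[-0.006,-0.0021,0,0,0,0]]
end tray [114.    0.8 106.2]
```

Call:
send_rows(series=[[-0.005,-0.0055,0,0,0,-4],[-0.003,-0.0052,0,0,0,-4],[-0.003,-0.0052,0,0,0,-4],[-0.003,-0.0052,0,0,0,-4],[-0.003,-0.0051,0,0,0,-4],[-0.003,-0.0052,0,0,0,-4]])

```text
clock: 8.15
eef_pos: [551.9, 19.8, 141.6]
tcp_rot: [-1.574, -1.26, -1.962]
contact_force: [2.6, 1.2, 4.7]
opening: 0.338
```

```bash
python3 chk.py e scene wrist; python3 plan.py 112 152 4 -72
python3 - <<'E'
import cv2
a=cv2.imread('pics/scene_e.png');cv2.imwrite('pics/scene_e2.png',cv2.resize(a[150:330,200:420],None,fx=3,fy=3))
E
```

```text
t 8.15 tray [ 62.7   1.  141.6] lean -72.2 ydir [-0.952  0.001 -0.305] zdir [-0.001 -1.    -0.001] q [ 0.44  0.91  1.46 -0.73  1.84  1.06] F [ 2.2 -1.9  4.7] op 0.338
planned now [ 63.2   0.8 141.8] is [ 63.    1.1 141.3]
[[-0.0032,-0.0056,0.0003,0,0.09,0.44],[-0.004,-0.0049,0,0,0,0],[-0.0043,-0.0046,0,0,0,0],[-0.0046,-0.0043,0,0,0,0],[-0.005,-0.004,0,0,0,0],[-0.0051,-0.0037,0,0,0,0],[-0.0055,-0.0032,0,0,0,0],[-0.0056,-0.0029,0,0,0,0]]
[[-0.0058,-0.0024,0,0,0,0],[-0.006,-0.0021,0,0,0,0]]
end tray [114.    0.8 106.2]
```

View pics/scene_e2.png

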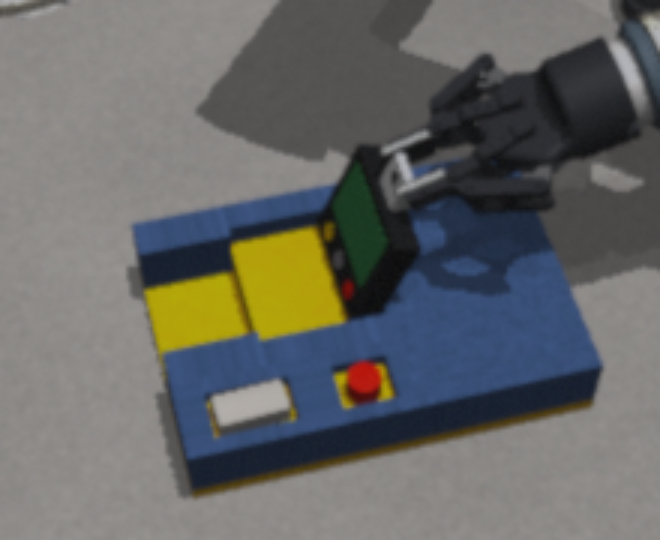

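View pics/wrist_e.png

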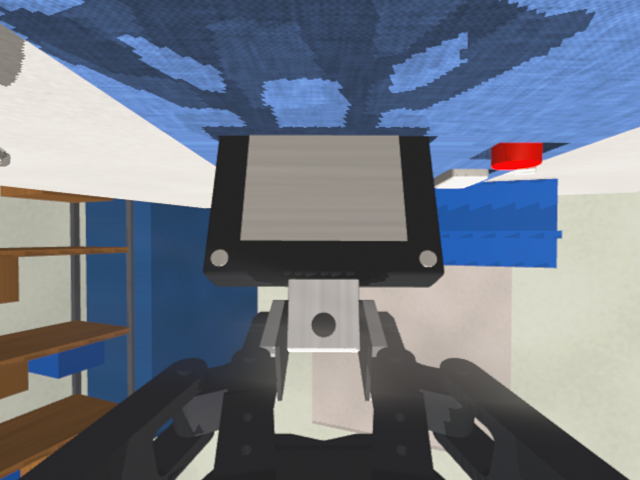

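Past upright, leaning over the rim. Lowering now, letting the tab pivot in the pads.

Call:
send_rows(series=[[-0.0032,-0.0055,0,0,0,0],[-0.004,-0.005,0,0,0,0],[-0.0043,-0.0046,0,0,0,0],[-0.0046,-0.0043,0,0,0,0],[-0.005,-0.004,0,0,0,0],[-0.005,-0.0037,0,0,0,0]], squeeze=20)

```text
clock: 8.85
eef_pos: [564.5, 51.1, 123.7]
tcp_rot: [-1.569, -1.258, -1.965]
contact_force: [-1.9, -5.0, -1.5]
opening: 0.336
```

```bash
python3 chk.py f scene wrist; python3 plan.py 136 160 4 -72
python3 - <<'E'
import cv2
a=cv2.imread('pics/scene_f.png');cv2.imwrite('pics/scene_f2.png',cv2.resize(a[150:330,200:420],None,fx=3,fy=3))
E
```

```text
t 8.85 tray [ 96.5   1.4 123.7] lean -72.1 ydir [-0.952 -0.    -0.308] zdir [ 0. -1.  0.] q [ 0.47  0.96  1.39 -0.7   1.87  1.07] F [-5.3 -0.1 -1.5] op 0.336
planned now [ 96.8   0.8 124.7] is [ 96.7   1.4 123.5]
[[-0.0044,-0.0036,0.0006,-0.06,-0.02,0.1],[-0.0056,-0.0029,0,0,0,0],[-0.0058,-0.0025,0,0,0,0],[-0.006,-0.002,0,0,0,0],[-0.0061,-0.0017,0,0,0,0],[-0.0062,-0.0012,0,0,0,0]]
end tray [120.5   0.8  95.4]
```

View pics/scene_f2.png

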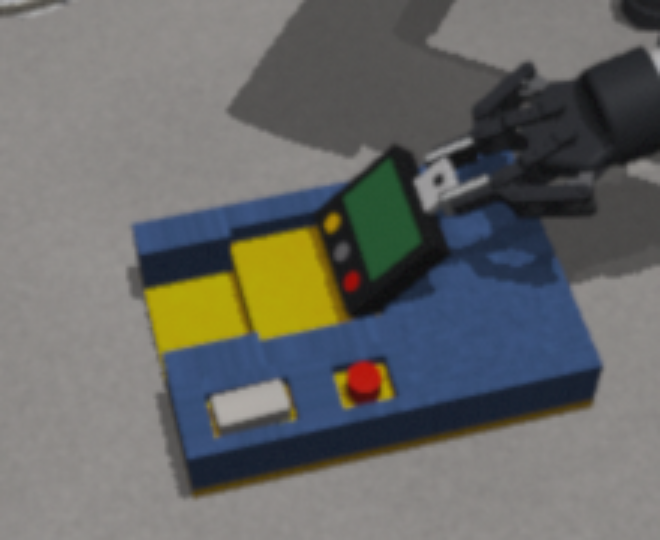

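View pics/wrist_f.png

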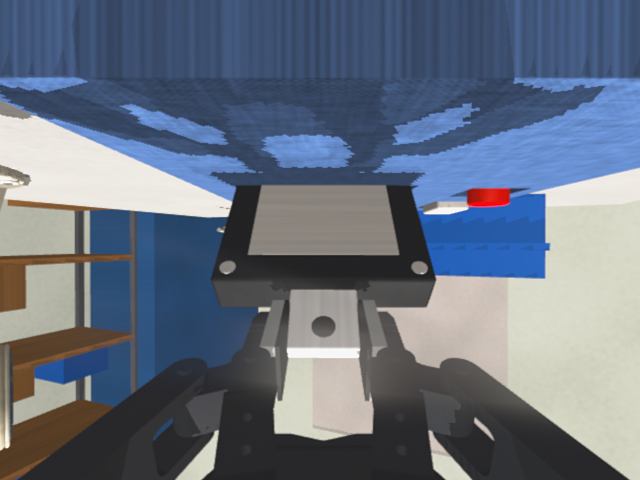

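Run:
```python
from h import *
f=pickle.load(open('wrist_f.pkl','rb'));print('cam origin tray',w2t(f['origin']))
f=pickle.load(open('wrist0.pkl','rb'));print('cam origin tray',w2t(f['origin']))
```

```text
cam origin tray [257.54576154   1.88165123  88.0253227 ]
cam origin tray [-1.21704092e+02 -2.78592981e-01  3.30278514e+02]
```

```bash
cat > plan2.py <<'E'
import sys; sys.argv=['x','136','136','4','-72']
exec(open('plan.py').read().split("minlean=")[0])
w=[(tgt(a,le),le,1) for a,le in [(140,-67),(144,-62),(148,-57),(152,-52),(155,-49),(158,-46)]]
for q in w: print(np.round(q[0],1))
rows(p,Rc,w)
E
python3 plan2.py
```

```text
[101.9   0.8 119.9]
[106.8   0.8 114.7]
[111.4   0.8 109.4]
[115.7   0.8 103.8]
[118.7   0.8  99.5]
[121.4   0.8  95.1]
[[-0.0051,-0.0038,0.0006,-0.06,-0.01,5.1],[-0.0066,-0.0025,0,0,0,5],[-0.0069,-0.0015,0,0,0,5],[-0.0071,-0.0006,0,0,0,5],[-0.0052,0.0003,0,0,0,3],[-0.0051,0.0008,0,0,0,3]]
end tray [121.4   0.8  95.1]
```

Call:
send_rows(series=[[-0.0051,-0.0038,0,0,0,5],[-0.0066,-0.0025,0,0,0,5],[-0.0069,-0.0015,0,0,0,5],[-0.0071,-0.0006,0,0,0,5],[-0.0052,0.0003,0,0,0,3],[-0.0051,0.0008,0,0,0,3]])

```text
clock: 9.55
eef_pos: [574.6, 74.2, 96.9]
tcp_rot: [-1.567, -0.801, -1.966]
contact_force: [0.3, 1.4, 2.7]
opening: 0.342
```

```bash
python3 chk.py g scene wrist
python3 - <<'E'
import cv2
a=cv2.imread('pics/scene_g.png');cv2.imwrite('pics/scene_g2.png',cv2.resize(a[150:330,200:420],None,fx=3,fy=3))
E
```

```text
t 9.55 tray [121.6   0.8  96.9] lean -45.9 ydir [-0.718 -0.002 -0.696] zdir [ 0.001 -1.     0.003] q [ 0.42  0.77  1.51 -0.52  1.51  1.02] F [1.4 0.2 2.7] op 0.342
```

View pics/scene_g2.png

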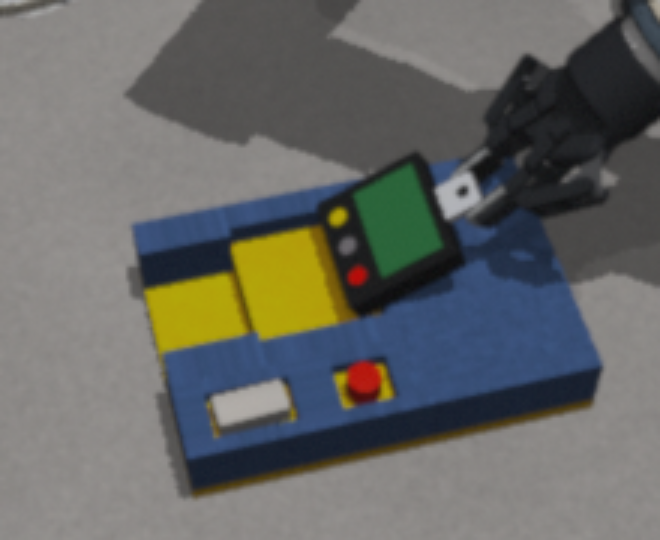

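View pics/wrist_g.png

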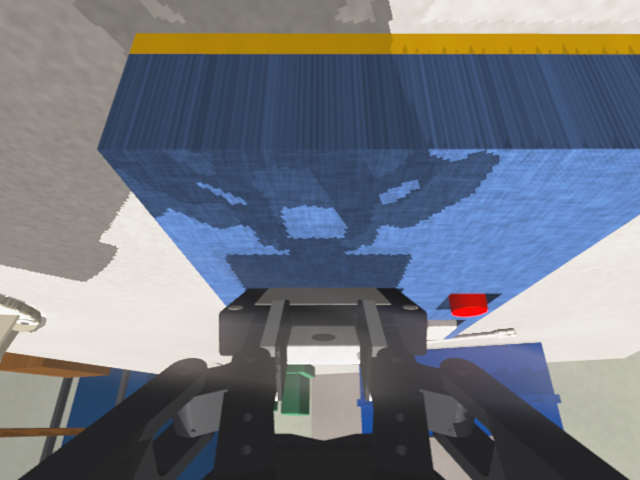

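Still gripped at about 157°. I'll lower it nearly flat with the tool becoming more upright, then drag it by the tab.

```bash
cat > plan3.py <<'E'
import sys; sys.argv=['x','136','136','4','-72']
exec(open('plan.py').read().split("minlean=")[0])
print(np.round(tgt(158,-46),1),np.round(t,1))
w=[(tgt(a,le),le,1) for a,le in [(161,-42),(164.5,-38),(168,-34),(171,-31),(173.5,-29),(175,-28)]]
for q in w: print(np.round(q[0],1))
rows(p,Rc,w)
E
python3 plan3.py
```

```text
[121.4   0.8  95.1] [121.2   0.7  97.3]
[124.1   0.8  90.5]
[126.9   0.8  85.2]
[129.4   0.8  79.7]
[131.2   0.8  75. ]
[132.5   0.8  71. ]
[133.2   0.8  68.7]
[[-0.0069,0.0026,-0.0001,-0.13,-0.11,3.96],[-0.0056,0.0021,0,0,0,4],[-0.0054,0.0028,0,0,0,4],[-0.0041,0.0029,0,0,0,3],[-0.0032,0.0027,0,0,0,2],[-0.0017,0.0017,0,0,0,1]]
end tray [133.2   0.8  68.7]
```

Call:
send_rows(series=[[-0.006,0.0015,0,0,0,4],[-0.0056,0.0021,0,0,0,4],[-0.0054,0.0028,0,0,0,4],[-0.0041,0.0029,0,0,0,3],[-0.0032,0.0027,0,0,0,2],[0,0,0,0,0,0]])

```text
clock: 10.25
eef_pos: [578.8, 84.2, 71.4]
tcp_rot: [-1.569, -0.507, -1.965]
contact_force: [1.4, 0.5, 1.6]
opening: 0.338
```

```bash
python3 chk.py h scene wrist
python3 - <<'E'
import cv2
a=cv2.imread('pics/scene_h.png');cv2.imwrite('pics/scene_h2.png',cv2.resize(a[150:330,200:420],None,fx=3,fy=3))
E
```

```text
t 10.25 tray [132.5   0.8  71.4] lean -29.1 ydir [-0.486 -0.002 -0.874] zdir [ 0.    -1.     0.002] q [ 0.35  0.67  1.62 -0.39  1.24  0.95] F [ 1.  -1.1  1.6] op 0.338
```

View pics/scene_h2.png

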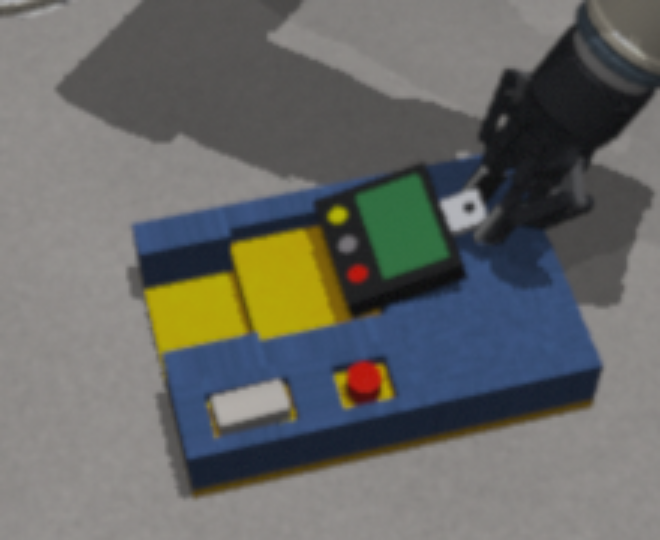

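View pics/wrist_h.png

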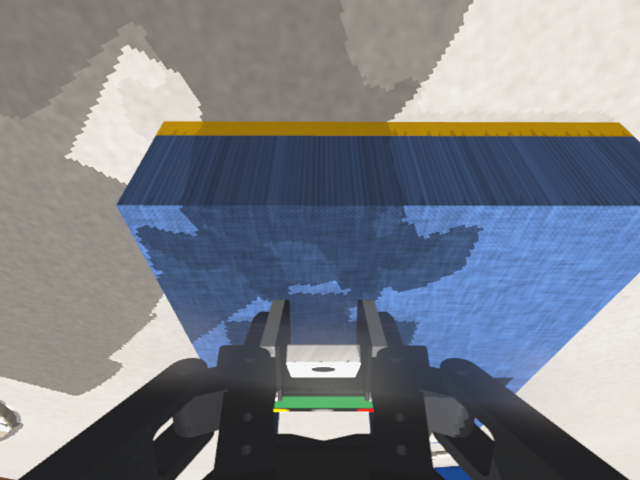

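About 172° over. Releasing so it settles flat, then I'll regrasp the tab vertically for the slide.

Call:
send_rows(series=[[0,0,0,0,0,0],[0,0,0,0,0,0],[0,0,0,0,0,0],[0,0,0,0,0,0]], gripper=0.55)

```text
clock: 10.75
eef_pos: [578.5, 84.4, 70.8]
tcp_rot: [-1.569, -0.508, -1.964]
contact_force: [-1.4, 0.4, 0.4]
opening: 0.556
```

```bash
python3 chk.py i scene top
python3 - <<'E'
from h import *
from rig import r
a=cv2.imread('pics/scene_i.png');cv2.imwrite('pics/scene_i2.png',cv2.resize(a[150:330,200:420],None,fx=3,fy=3))
f=pickle.load(open('top_i.pkl','rb'));P=w2t(cloud(f).reshape(-1,3)).reshape(480,640,3)
hsv=cv2.cvtColor(f['frame'],cv2.COLOR_RGB2HSV)
g=(hsv[...,0]>50)&(hsv[...,0]<85)&(hsv[...,1]>90)&(abs(P[...,0]-70)<80)&(abs(P[...,1])<70)
print(g.sum(),np.median(P[g],0), cv2.minAreaRect(P[g][:,:2].astype(np.float32)))
s=r.sense();p,Rc=cur(s)
rows(p,Rc,[((137,0.8,85),0,6),((137,.8,62.5),0,4)])
E
```

```text
t 10.75 tray [132.5   1.1  70.8] lean -29.1 ydir [-0.486 -0.001 -0.874] zdir [ 0.001 -1.     0.001] q [ 0.35  0.67  1.62 -0.39  1.24  0.95] F [-0.2  1.4  0.4] op 0.556
169 [80.60012555 -8.59638722 80.82261823] ((101.31477355957031, 1.1405220031738281), (96.18053436279297, 77.45562744140625), 0.8879171013832092)
[[0.0005,-0.0024,0.0001,-0.01,0,4.85],[0.0003,-0.0025,0,-0.01,0,4.85],[0.0001,-0.0025,0.0001,-0.02,0.01,4.85],[-0.0002,-0.0024,0,-0.01,0,4.85],[-0.0004,-0.0024,0.0001,-0.02,0.01,4.85],[-0.0005,-0.0025,0,-0.01,0,4.84],[0,0.0056,0,0,0,0],[0,0.0056,0,0,0,0]]
[[0,0.0057,0,0,0,0],[0,0.0056,0,0,0,0]]
end tray [137.    0.8  62.5]
```

View pics/scene_i2.png

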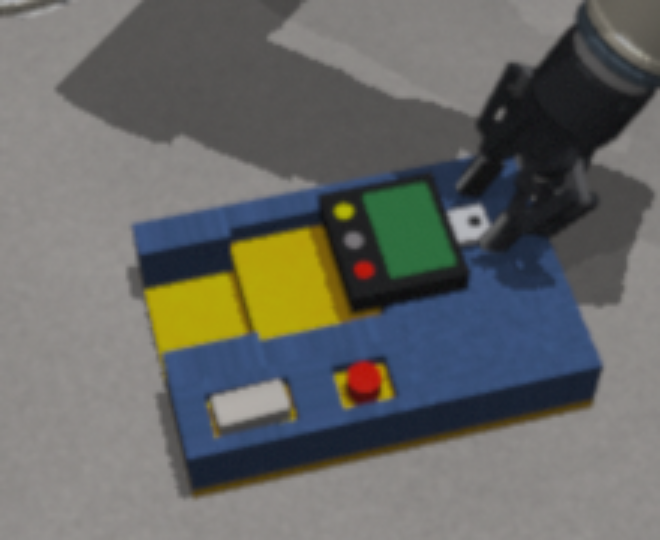

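Face up and flat, overhanging the cutout. Now measuring it.

```bash
cat > meas.py <<'E'
from h import *
import sys
f=pickle.load(open(sys.argv[1],'rb'));P=w2t(cloud(f).reshape(-1,3)).reshape(480,640,3)
hsv=cv2.cvtColor(f['frame'],cv2.COLOR_RGB2HSV)
reg=(P[...,0]>-50)&(P[...,0]<200)&(abs(P[...,1])<75)&(P[...,2]>72)&(P[...,2]<88)
nb=reg&~((hsv[...,0]>100)&(hsv[...,0]<130)&(hsv[...,1]>90))
n,lab,st,ce=cv2.connectedComponentsWithStats(cv2.morphologyEx(nb.astype(np.uint8),cv2.MORPH_OPEN,np.ones((3,3))))
i=1+np.argmax(st[1:,4]);m=lab==i
print('housing',m.sum(),cv2.minAreaRect(P[m][:,:2].astype(np.float32)),np.percentile(P[m],[1,50,99],axis=0).round(1).tolist())
g=reg&(hsv[...,0]>50)&(hsv[...,0]<85)&(hsv[...,1]>90)
print('display',g.sum(),cv2.minAreaRect(P[g][:,:2].astype(np.float32)))
q=P[m]; A=np.c_[q[:,:2],np.ones(len(q))]; c=np.linalg.lstsq(A,q[:,2],rcond=None)[0];print('tilt deg',np.degrees(c[:2]),'z',np.median(q[:,2]))
w=(P[...,0]>100)&(P[...,0]<190)&(abs(P[...,1])<25)&(hsv[...,1]<40)&(hsv[...,2]>150)&(P[...,2]>55)&(P[...,2]<90)
print('tab',w.sum(),cv2.minAreaRect(P[w][:,:2].astype(np.float32)) if w.sum() else '',np.median(P[w],0))
E
python3 meas.py scene_i.pkl
```

```text
housing 1495 ((68.72692108154297, 1.2079010009765625), (103.18336486816406, 95.24991607666016), 89.66118621826172) [[22.0, -49.2, 73.1], [65.6, -3.6, 80.3], [110.6, 49.4, 84.4]]
display 703 ((79.30451965332031, 4.1917572021484375), (88.14635467529297, 53.72411346435547), 89.53710174560547)
tilt deg [0.06579185 0.40966067] z 80.29487606736211
tab 89 ((127.10322570800781, 2.272256851196289), (31.876144409179688, 27.86724281311035), 66.5582046508789) [124.80692053   2.21303566  73.33701819]
```

Call:
send_rows(series=[[0.0008,-0.0022,0,0,0,4.85],[0.0006,-0.0023,0,0,0,4.85],[0.0004,-0.0024,0,0,0,4.85],[0.0002,-0.0024,0,0,0,4.85],[0,-0.0024,0,0,0,4.85],[-0.0002,-0.0024,0,0,0,4.85]])

```text
clock: 11.45
eef_pos: [579.8, 86.5, 85.8]
tcp_rot: [-1.568, 0.004, -1.963]
contact_force: [-0.1, -0.6, -0.0]
opening: 0.549
```

```bash
python3 chk.py j wrist;python3 - <<'E'
from h import *
from rig import r
s=r.sense();p,Rc=cur(s)
rows(p,Rc,[((134,1,62.5),0,5)])
E
```

```text
t 11.45 tray [135.    0.8  85.8] lean 0.2 ydir [ 0.004 -0.003 -1.   ] zdir [ 0.001 -1.     0.003] q [0.14 0.47 1.83 0.   0.84 0.54] F [-0.6 -0.2 -0. ] op 0.549
[[0,0.0047,0,-0.03,0,-0.09],[0,0.0047,0,-0.03,0,-0.08],[-0.0001,0.0047,0,-0.02,0,-0.09],[-0.0001,0.0047,0,-0.03,0,-0.08],[0,0.0047,-0.0001,-0.02,0,-0.09]]
end tray [134.    1.   62.5]
```

View pics/wrist_j.png

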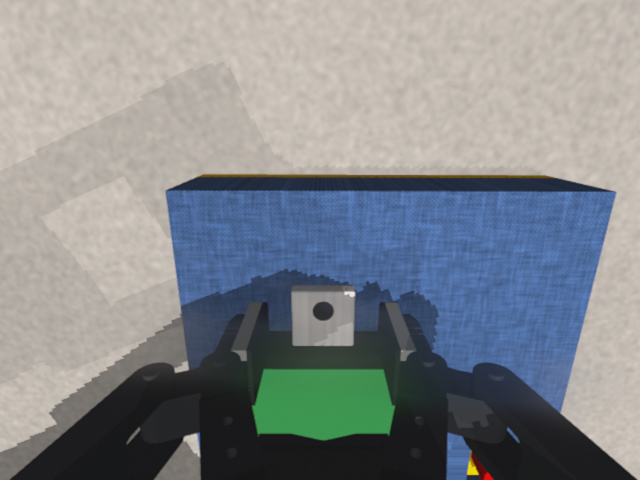

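Run:
```python
from h import *
f=pickle.load(open('wrist_j.pkl','rb'));P=w2t(cloud(f).reshape(-1,3)).reshape(480,640,3)
for n,u,v in [('hole',312,311),('end',323,290),('inner',323,342),('L',295,320),('R',351,320),('trayend',400,193),('foam',450,250)]:
    print(n,np.round(np.median(P[v-1:v+2,u-1:u+2].reshape(-1,3),0),1))
```

```text
hole [131.4   6.4  71.3]
end [141.3   1.2  69.6]
inner [114.4   1.2  71.5]
L [126.4  14.5  71.1]
R [126.4 -12.1  71.1]
trayend [184.5 -34.8  56. ]
foam [156.3 -61.1  56.1]
```

Tab centre (the hole) is at tray x≈131. Descending and gripping.

Call:
send_rows(series=[[0.0003,0.0047,0,0,0,0],[0.0003,0.0047,0,0,0,0],[0.0003,0.0047,0,0,0,0],[0.0003,0.0047,-0.0001,0,0,0],[0.0003,0.0045,-0.0001,0,0,0]])

```text
clock: 12.0
eef_pos: [578.6, 85.7, 60.9]
tcp_rot: [-1.57, -0.0, -1.962]
contact_force: [-0.6, 0.3, 0.1]
opening: 0.553
```

Call:
send_rows(series=[[0,0,0,0,0,0],[0,0,0,0,0,0],[0,0,0,0,0,0],[0,0,0,0,0,0]], gripper=0, squeeze=25)

```text
clock: 12.4
eef_pos: [578.6, 85.2, 61.9]
tcp_rot: [-1.57, 0.0, -1.964]
contact_force: [-1.2, 0.6, -1.1]
opening: 0.34
```

```bash
python3 chk.py k
```

```text
t 12.40 tray [133.4   1.4  61.9] lean 0.0 ydir [ 0.    -0.001 -1.   ] zdir [ 0.    -1.     0.001] q [ 0.14  0.5   1.85 -0.    0.79  0.54] F [ 0.1  1.3 -1.1] op 0.340
```

Call:
send_rows(series=[[-0.003,0,0,0,0,0],[-0.0045,0,0,0,0,0],[-0.0045,0,0,0,0,0],[-0.0045,0,0,0,0,0],[-0.0045,0,0,0,0,0],[-0.0045,0,0,0,0,0],[-0.0045,0,0,0,0,0],[-0.002,0,0,0,0,0]])

```text
clock: 13.25
eef_pos: [591.2, 115.2, 61.8]
tcp_rot: [-1.569, 0.0, -1.963]
contact_force: [0.2, -1.3, -1.4]
opening: 0.338
```

```bash
python3 chk.py l scene; python3 meas.py scene_l.pkl
python3 - <<'E'
import cv2
a=cv2.imread('pics/scene_l.png');cv2.imwrite('pics/scene_l2.png',cv2.resize(a[150:330,200:420],None,fx=3,fy=3))
E
```

```text
t 13.25 tray [165.9   1.2  61.8] lean 0.0 ydir [ 0.    -0.002 -1.   ] zdir [ 0.001 -1.     0.002] q [ 0.19  0.52  1.81 -0.    0.81  0.58] F [-1.1 -0.7 -1.4] op 0.338
housing 1535 ((111.76119995117188, 0.2924346923828125), (101.9587631225586, 116.78080749511719), 89.86862182617188) [[54.3, -49.2, 73.3], [99.6, -5.8, 80.5], [159.1, 48.8, 84.8]]
display 728 ((112.22539520263672, 3.9294967651367188), (56.147552490234375, 89.80138397216797), 0.005692988634109497)
tilt deg [0.23607155 0.53129907] z 80.49616790184928
tab 0  [nan nan nan]
  return _methods._mean(a, axis=axis, dtype=dtype,
  ret = um.true_divide(
```

View pics/scene_l2.png

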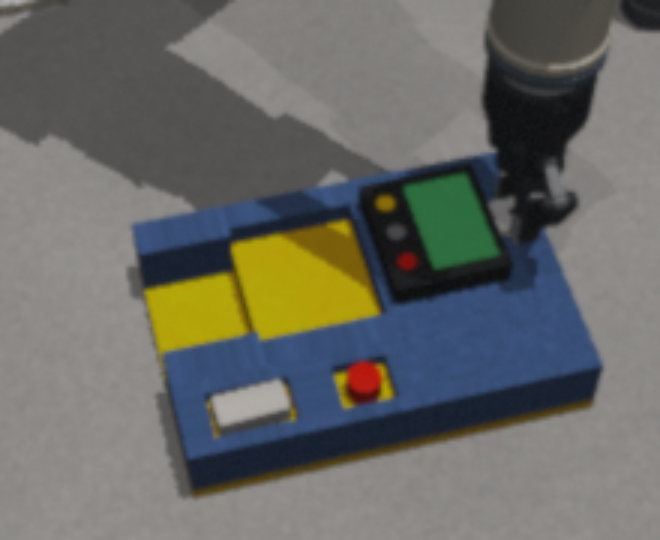

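The housing is clear of the cutout, with its heel edge at tray x≈54–58 against the 47.5 rim. Releasing and retreating straight up.

Call:
send_rows(series=[[0,0,0,0,0,0],[0,0,0,0,0,0],[0,0,0,0,0,0],[0,-0.005,0,0,0,0],[0,-0.01,0,0,0,0],[0,-0.02,0,0,0,0],[0,-0.025,0,0,0,0],[0,-0.025,0,0,0,0]], gripper=0.55)

```text
clock: 14.1
eef_pos: [590.9, 114.7, 148.5]
tcp_rot: [-1.569, 0.001, -1.963]
contact_force: [0.1, 0.3, 0.1]
opening: 0.551
```

Call:
send_rows(series=[[-0.01,-0.025,0,0,0,0],[-0.02,-0.02,0,0,0,0],[-0.02,-0.01,0,0,0,0],[-0.02,0,0,0,0,0],[-0.02,0,0,0,0,0],[-0.02,0,0,0,0,0],[0,0,0,0,0,0],[0,0,0,0,0,0]])

```text
clock: 14.9
eef_pos: [632.3, 216.6, 200.7]
tcp_rot: [-1.571, -0.001, -1.962]
contact_force: [-0.1, -0.1, -0.2]
opening: 0.552
```

```bash
python3 chk.py m scene top; python3 meas.py scene_m.pkl;python3 meas.py top_m.pkl
python3 - <<'E'
import cv2
a=cv2.imread('pics/scene_m.png');cv2.imwrite('pics/scene_m2.png',cv2.resize(a[150:330,200:420],None,fx=3,fy=3))
E
```

```text
t 14.90 tray [275.3   2.2 200.7] lean -0.1 ydir [-0.001 -0.    -1.   ] zdir [ 0.002 -1.     0.   ] q [ 0.33  0.45  1.56 -0.    1.13  0.72] F [-0.1  0.1 -0.2] op 0.552
housing 1479 ((102.05814361572266, 0.6255683898925781), (96.54249572753906, 102.54176330566406), 0.32864394783973694) [[54.5, -48.8, 73.5], [97.5, -3.8, 80.2], [142.9, 48.3, 84.5]]
display 710 ((112.58484649658203, 3.0376853942871094), (87.61647033691406, 55.1577033996582), 88.9623794555664)
tilt deg [0.34484704 0.54145769] z 80.2294113765754
tab 0  [nan nan nan]
housing 1902 ((101.9962158203125, 0.7411613464355469), (97.1668472290039, 98.85846710205078), 0.30633682012557983) [[54.4, -47.3, 74.1], [98.3, 0.7, 80.3], [144.9, 48.3, 85.0]]
display 380 ((112.0821304321289, 5.7267303466796875), (52.46467590332031, 88.41051483154297), 0.4913128912448883)
tilt deg [-0.25627272  0.13408518] z 80.2702202069446
tab 0  [nan nan nan]
  return _methods._mean(a, axis=axis, dtype=dtype,
  ret = um.true_divide(
  return _methods._mean(a, axis=axis, dtype=dtype,
  ret = um.true_divide(
```

View pics/scene_m2.png

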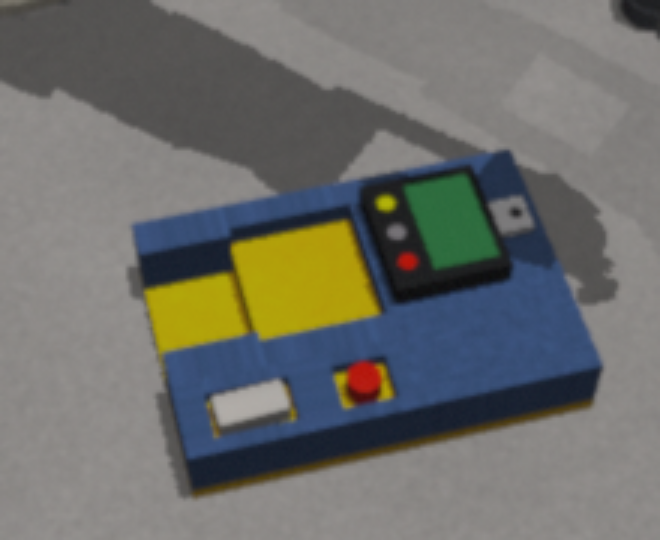

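View pics/top_m.png

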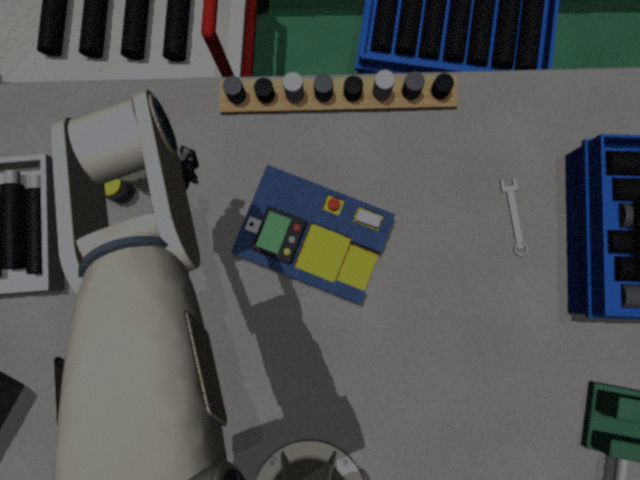

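The module lies face up and flat at about px (272,232) in the top view. Its heel edge is clear of the cutout, the bystanders in view are where they were, and the gripper touches nothing. Handing in.

```bash
python3 -c "
from rig import r
print(r.sign_off())"
```

```text
the job is handed in; nothing more can be done
None
```

The module now lies face up and flat on the plain half of the foam, and the job is handed in at about 15 s on the clock.

I pinched the tab and tipped the module about its heel, which stayed in the cutout until it was past upright. I then lowered it over the rim to about 172° and released it to settle flat. After that I regrasped the tab, dragged the module about 32 mm further on, let go and backed off.

**Last checks:**
- **Position:** both cameras put the housing at about x 54–145 mm in tray coordinates, against the cutout rim at 47.5 mm. The wrist-camera tab reading taken before the drag gives about 58 mm for the near edge, so the two differ by a few mm, but both are clear of the rim.
- **Flatness:** the face is at about 80 mm and level to about 0.5°.
- **Tab position:** my colour check failed to find the tab in the last pictures. It is plainly visible there, on the foam and inside the tray's end.
- **Forces:** the largest reading on the tool was about 15 N, as the module came upright. It read about zero at the end, with the gripper well clear.
- **Other things:** the gauge block, port cap and wrench look unmoved. The jar was half hidden by the arm in the last top view. The flange and piston were hidden behind it, so their places went unchecked at the end.

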